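# Set the dish shaker's lever to its second speed and start it

### The job

One station of the shaker carries the shallow dish, the other a beaker. Push the lever in front of the dish away from you, past its first notch, to the second stop, and then press the start button between the levers fully down and let it come up again. Leave the beaker's lever off, and do not lift or shift the dish, the beaker or anything standing around.

Things in the scene. Friction and masses are not known exactly. Their poses are not given: they have to be found in the camera images.
- shaker: White two-station dish shaker, fixed box 226 (x) x 206 (y) x 140 mm high. Origin: centre of its underside; x from its front (levers) to its back, y to its left, z up. Stations at y = +52 (left) and -52 mm (right): each has a black rubber mat at the back (centre x = +56, surface 143 mm high, four 11 mm pegs) and a lever in front of it.
- lever_left (a joint): Left lever, rad, about a level axis along the shaker's y at x = -60, y = +52, z = 135 mm. 0 = off, leaning 0.5 rad to the front; 0.5 = first notch, upright; 1.0 = second stop (hard), leaning 0.5 rad to the back. Sprung notches at all three: let go, it snaps to the nearest (divides near 0.25 and 0.75). Leaving a notch takes 5 to 9 N at the knob.
- lever_right (a joint): Right lever, the same in all respects, at y = -52 mm.
- knob_left (a point): Middle of the left lever's black round knob: 23 mm thick, 64 to 106 mm from the axis, on a 6 x 10 mm steel blade that comes out between two grey cheeks (top 166 mm high). This point is 85 mm from the axis, 210 mm above the worktop at off and at the second stop, 220 mm at the first notch; it goes 82 mm back from off to the second stop.
- knob_right (a point): Middle of the right lever's knob, likewise.
- start (a joint): Start button, m. 0 = up, about 0.006 = fully pressed; a spring returns it; fully down takes 5 N.
- start_top (a point): Centre of the top of the round grey start button (26 mm across), which stands on a raised pod between the two levers at the front of the shaker, x = -82 mm, y = 0. Pressed straight down.
- dish: Shallow round lidded dish, 90 mm across, 16 mm high, lying loose on one station's mat, left or right. Origin: centre of its underside.
- beaker: Open glass beaker, 54 mm across, 70 mm high, standing loose on the other station's mat. Origin: centre of its underside.
- reagent_bottle: Bystander: small white bottle with a screw cap, 44 mm across, 84 mm high, on the worktop right of the shaker. Origin: centre of its underside.
- coverslip_box: Bystander: small square box with a lid, 32 x 32 x 22 mm, on the worktop in front of the shaker. Origin: centre of its underside.
- bench_timer: Bystander: flat square timer, 66 x 66 x 17 mm, on the worktop left in front of the shaker. Origin: centre of its underside.

How it is judged:
By the outcome, as a careful person would: the job done as asked, in the order asked, and still so for the second after the job is handed in, with the robot touching nothing.
It also fails if it takes over 45 s, if anything falls off the work surface, if the arm or the gripper's body presses on something with over 40 N, if the wrist force passes 120 N, or if a joint passes its speed limit or range.

### The arm

A 6-joint arm with a two-finger parallel gripper is mounted at the origin on a cart in front of the work surface, level with it; the furniture and walls round the work are solid. World frame = base frame: x ahead of the robot, y to its left, z up, the work surface at z = 0. Lengths are in m, angles in rad, forces in N, time in s.
With the tool pointing down it reaches from about 0.375 to 0.975 m from the base axis. Payload 3.8 kg.
Tool frame: the origin (TCP) lies midway between the tips of the shut fingers; the grasp point (between the pads) lies 19 mm behind it; z points along the fingers, y is the direction in which the jaws open and shut (so a half turn about z gives the same grasp; the last joint's range is limited). The gripper opens to 85 mm and grips with 20 to 120 N. Pads are 22 mm wide; open, the fingers measure 114 mm over their backs; the gripper's body (76 mm by 85 mm) begins 54 mm behind the grasp point. The pads swing forward as they close: fully open they stand 13 mm farther back than shut.
Start: joints at [-1.164, 0.264, 1.604, -0, 1.274, -0.037], TCP at [0.29, -0.61, 0.231] pointing down, gripper open.
Joint ranges: [-2.63, 2.63], [-0.94, 2.18], [0.31, 2.57], [-1.31, 4.45], [0, 2.66], [-2.55, 2.55]. Speed limits (rad/s): [2.57, 2.57, 3.14, 3.14, 3.14, 3.14].

### API

Orientations are given as a rotation vector (axis times angle).
In Python, from workcell import bot gives the robot as it stands.
- The arm moves only by the tool drive_tool, never from a script. Its argument "steps" is a list of rows, each a list of 2 entries, a list of its own where there are three numbers: the shift along the tool's x, y, z in mm, then the turn about the tool's z in degrees. In form: [[[dx, dy, dz], twist], ...]. A call has 1 to 8 rows; each row shifts and turns the commanded pose from where the row before left it, along the tool's axes as they then stand; what a row does not reach is not made up. A row lasts 1/12 s, in which the tool goes at most 41.7 mm and 7.16 degrees, less where a joint would pass 70% of its speed; a pose out of reach is approached as far as the arm can. A call is refused whole if a number of a shift passes 41.7 or a number of a turn 7.16, either way. A call with a gripper value outside its range is refused whole. "jaw" is the opening, from 0 (shut) to 1 (fully open), set as the call begins (left out, the last holds). The fingers move at their own pace and stop on an object; "force" is the grip in N (left out, the last holds). Time passes only in rows, so rows that do not move let the fingers close. It gives the time, the measured TCP pose, the force and the opening at its end, in the units of the state.
- bot.read_state(): the state, without advancing time (a new reading comes with each control period).
- bot.read_camera(name): name is "scene" or "top" or "wrist"; returns the picture (400x640x3 uint8, red, green, blue); there is no depth.
- bot.camera_info(name): a dict with "fx", "fy", "cx", "cy" (pixels), "D" ([k1, k2, p1, p2, k3] as OpenCV has them; the pictures are not rectified), "position" and "attitude" of the camera in the world. Camera axes: x right, y down, z forward; pixel columns grow to the right and rows downward; lengths in m; the calibration is good to about 2 mm. A picture is of the moment at which its call begins: read the wrist's pose just before it. camera_info takes no time and is no camera call; for the wrist camera it gives the pose at the moment of the call.
- bot.finish_job(): hands the job in, once; it reports no verdict.
The state is a dict: "time": time; "q": joint angles; "joint_vel": joint speeds; "joint_torque": joint torques, N m; "tool_pos": TCP position; "tcp_rot": TCP orientation; "wrist_force": force on the tool from outside, world axes, zero at the start; "torque": the same for the moment, N m; "width": opening from 0.0 (shut) to 1.0 (fully open).
Only numpy, scipy, OpenCV 4.12 (cv2) and the standard library are available. Lean on these libraries where they do the work, as an engineer would, in place of code of your own. Each camera call takes 0.05 s, during which the arm holds its last target.

## Working session

There is one attempt and no reset: what is moved stays moved. The work goes in short steps, Python scripts to look and compute and a tool call to move; the robot and the scene stay as the last step left them, time stands still between calls to the robot, and variables do not carry over. Pictures are saved under pics/ and viewed, and the job is handed in when it is done.

Besides the shell and the picture viewer there is one more tool, called after "Call:" by a JSON object that holds its "op" and its "data", one argument or row to a line. drive_tool: Moves the arm, as the interface text tells. Its arguments: {"type":"object","properties":{"steps":{"type":"array","items":{"type":"array"}},"jaw":{"type":"number"},"force":{"type":"number"}},"required":["steps"]}

```bash
mkdir -p pics
python3 - <<'E'
from workcell import bot
import cv2
s=bot.read_state();print(s)
for n in("scene","top"):
    print(n,bot.camera_info(n))
    cv2.imwrite(f"pics/{n}0.png",bot.read_camera(n)[:,:,::-1])
E
```

```text
{'time': 0.0, 'q': array([-1.16388708e+00,  2.64787879e-01,  1.60536920e+00,  2.30705865e-06,
        1.27373225e+00, -3.69090143e-02]), 'joint_vel': array([-0.00095565,  0.00060836,  0.00046555,  0.00228322, -0.00026864,
       -0.00124913]), 'joint_torque': array([-1.92156374e-03, -5.15114951e+01, -3.67315900e+01, -2.79677533e-04,
        1.27056101e-02,  1.68836533e-05]), 'tool_pos': array([ 0.28953919, -0.60892783,  0.22994124]), 'tcp_rot': array([-3.06235543e+00, -6.90942482e-01,  6.59728993e-04]), 'wrist_force': array([-0.36616533,  0.32724824, -0.6681766 ]), 'torque': array([0.04802916, 0.03313487, 0.08425171]), 'width': 0.9974403440246076}
scene {'fx': 432.1067085708123, 'fy': 432.1067085708123, 'cx': 323.13045381922274, 'cy': 192.59150518832567, 'D': array([-0.0064409,  0.       ,  0.       ,  0.       ,  0.       ]), 'position': array([-0.09460574, -0.76703842,  0.73974846]), 'attitude': array([-2.00490395,  1.05555349, -0.51450243])}
top {'fx': 408.627925500382, 'fy': 408.627925500382, 'cx': 327.22368326713894, 'cy': 203.37834543868314, 'D': array([-0.03661894,  0.        ,  0.        ,  0.        ,  0.        ]), 'position': array([ 0.35786384, -0.33201222,  1.0441788 ]), 'attitude': array([-1.97970498,  2.2516077 , -0.22338531])}
```

View pics/scene0.png

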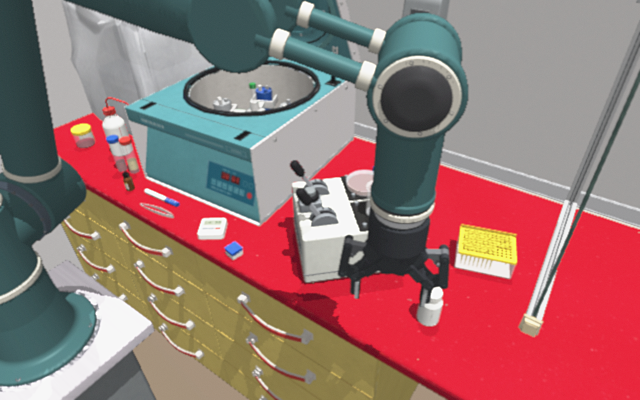

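View pics/top0.png

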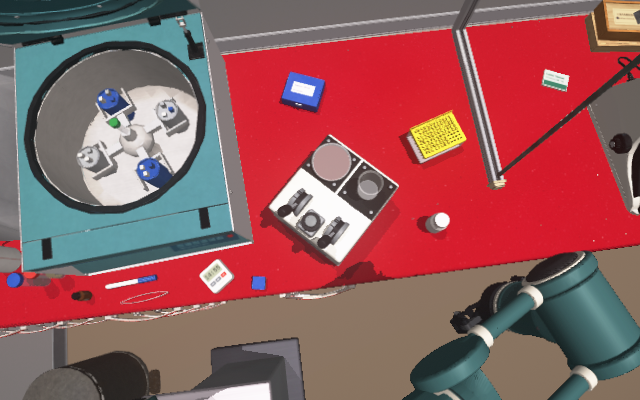

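The top view shows the dish at (331,160), behind the left lever at (295,203). The beaker is at (369,185), behind the right lever at (333,232), and the button is at (311,220). Next I'll zoom in and measure.

```bash
cat > h.py <<'E'
import numpy as np,cv2
from scipy.spatial.transform import Rotation as R
from workcell import bot
def ray(ci,uv):
    K=np.array([[ci['fx'],0,ci['cx']],[0,ci['fy'],ci['cy']],[0,0,1]])
    p=cv2.undistortPoints(np.array(uv,float).reshape(-1,1,2),K,ci['D']).reshape(-1,2)
    d=np.c_[p,np.ones(len(p))]@R.from_rotvec(ci['attitude']).as_matrix().T
    return np.array(ci['position']),d
def onz(ci,uv,z):
    o,d=ray(ci,uv);return o+d*((z-o[2])/d[:,2])[:,None]
def proj(ci,P):
    K=np.array([[ci['fx'],0,ci['cx']],[0,ci['fy'],ci['cy']],[0,0,1]])
    Rm=R.from_rotvec(ci['attitude']).as_matrix().T
    return cv2.projectPoints(np.array(P,float).reshape(-1,1,3),cv2.Rodrigues(Rm)[0],-Rm@ci['position'],K,ci['D'])[0].reshape(-1,2)
E
python3 - <<'E'
import cv2
im=cv2.imread('pics/top0.png')[120:275,255:410]
cv2.imwrite('pics/topz.png',cv2.resize(im,(775//1,775))[:600] if 0 else cv2.resize(im,(600,600),interpolation=cv2.INTER_CUBIC))
im=cv2.imread('pics/scene0.png')[140:290,270:420]
cv2.imwrite('pics/scz.png',cv2.resize(im,(600,600),interpolation=cv2.INTER_CUBIC))
E
```

```text
(no output)
```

View pics/topz.png

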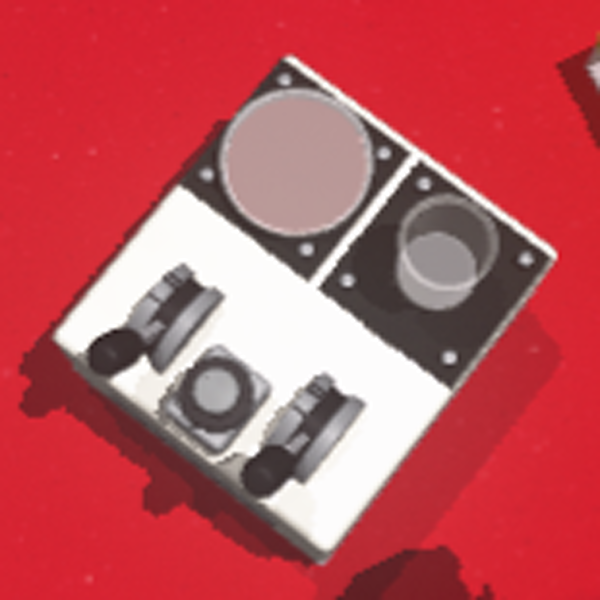

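View pics/scz.png

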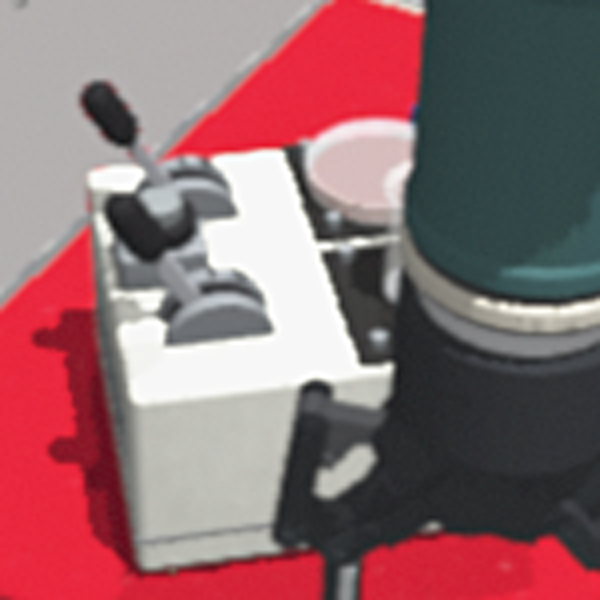

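The zoom shows the white top's corners at about (288,55), (55,340), (322,562) and (557,252), with both levers leaning forward (off). I'll fit the shaker pose from these corners.

Run:
```python
from h import *
ct=bot.camera_info('top');cs=bot.camera_info('scene')
z2t=lambda a:np.array(a,float)/(600/155)+[255,120]-0.4
c=onz(ct,z2t([[288,55],[55,340],[322,562],[557,252]]),.14)
print(c.round(3)); print([round(np.linalg.norm(c[i]-c[(i+1)%4]),4) for i in range(4)])
M=np.array([[.113,.103],[-.113,.103],[-.113,-.103],[.113,-.103]])
mc=c[:,:2].mean(0);H=M.T@(c[:,:2]-mc)
yaw=np.arctan2(H[0,1]-H[1,0],H[0,0]+H[1,1]);print('yaw',yaw,np.degrees(yaw),mc)
Rz=np.array([[np.cos(yaw),-np.sin(yaw)],[np.sin(yaw),np.cos(yaw)]])
W=lambda x,y,z:np.r_[mc+Rz@[x,y],z]
pts={'knobL':W(-.06-.0408,.052,.21),'knobR':W(-.06-.0408,-.052,.21),'dish':W(.056,.052,.159),'btn':W(-.082,0,.165),'btn15':W(-.082,0,.15),'btn18':W(-.082,0,.18),'c':W(-.113,-.103,.14)}
for k,p in pts.items():
    print(k,p.round(4),((proj(ct,p)[0]-[255,120]+.4)*600/155).round(0),((proj(cs,p)[0]-[270,140]+.4)*4).round(0))
```

```text
[[ 0.705 -0.378  0.14 ]
 [ 0.548 -0.22   0.14 ]
 [ 0.402 -0.358  0.14 ]
 [ 0.563 -0.519  0.14 ]]
[np.float64(0.222), np.float64(0.2011), np.float64(0.2283), np.float64(0.2005)]
yaw -0.7938324966208402 -45.48325169670733 [ 0.55459124 -0.36878704]
knobL [ 0.521  -0.2605  0.21  ] [115. 356.] [105. 115.]
knobR [ 0.4468 -0.3334  0.21  ] [268. 475.] [130. 227.]
dish [ 0.6309 -0.3723  0.159 ] [295. 163.] [377. 160.]
btn [ 0.4971 -0.3103  0.165 ] [217. 400.] [155. 232.]
btn15 [ 0.4971 -0.3103  0.15  ] [218. 404.] [156. 254.]
btn18 [ 0.4971 -0.3103  0.18  ] [215. 396.] [154. 210.]
c [ 0.4019 -0.3604  0.14  ] [327. 561.] [125. 401.]
```

```bash
cat >> h.py <<'E'
yaw=-0.79383;mc=np.array([0.5546,-0.3688])
Rz=np.array([[np.cos(yaw),-np.sin(yaw)],[np.sin(yaw),np.cos(yaw)]])
W=lambda x,y,z:np.r_[mc+Rz@[x,y],z]
def goal(P):
    s=bot.read_state();T=R.from_rotvec(s['tcp_rot']).as_matrix()
    return (T.T@(P-s['tool_pos'])*1000).round(1)
def sh(p): return np.r_[Rz.T@(np.array(p)[:2]-mc),p[2]].round(4)
def rep():
    s=bot.read_state();T=R.from_rotvec(s['tcp_rot']).as_matrix()
    x=Rz.T@T[:2,0];y=Rz.T@T[:2,1]
    print('t',s['time'].__round__(2),'tcp sh',sh(s['tool_pos']),'F sh',(Rz.T@s['wrist_force'][:2]).round(1),s['wrist_force'][2].round(1),'toolx in sh',np.degrees(np.arctan2(x[1],x[0])).round(1),'tooly',np.degrees(np.arctan2(y[1],y[0])).round(1),'tz',T[:,2].round(3),'w',round(s['width'],3))
E
python3 - <<'E'
from h import *
rep();print(goal(W(-.15,.052,.32)))
c=bot.camera_info('wrist');s=bot.read_state()
T=R.from_rotvec(s['tcp_rot']).as_matrix()
print(T.T@(c['position']-s['tool_pos']),(T.T@R.from_rotvec(c['attitude']).as_matrix()).round(2),c['fx'])
E
```

```text
t 0.1 tcp sh [-0.0145 -0.3574  0.2301] F sh [-0.6 -0.4] -0.1 toolx in sh 70.9 tooly -19.1 tz [-0.001  0.002 -1.   ] w 1.002
[ 342.6 -262.1  -89.4]
[ 0.06925809  0.00041085 -0.14351748] [[-0.   -0.96 -0.27]
 [ 1.   -0.   -0.  ]
 [ 0.   -0.27  0.96]] 277.7074831978911
```

Call:
{"op": "drive_tool", "data": {
  "steps": [
    [[0, 0, -30], 0],
    [[0, 0, -30], 0],
    [[10, -8, -30], 0],
    [[28, -21, 0], 0],
    [[28, -21, 0], 0],
    [[28, -21, 0], 0],
    [[28, -21, 0], 0],
    [[28, -21, 0], 0]
  ],
  "jaw": 0,
  "force": 60
}}

```text
time: 0.77
tool_pos: [0.377, -0.4415, 0.3207]
tcp_rot: [-3.064, -0.69, 0.0]
wrist_force: [0.3, -0.6, 0.1]
width: -0.004
```

Run:
```python
from h import *
rep();print(goal(W(-.15,.052,.32)))
```

```text
t 0.77 tcp sh [-0.0727 -0.1776  0.3207] F sh [ 0.6 -0.2] 0.1 toolx in sh 70.9 tooly -19.1 tz [-0.     0.001 -1.   ] w -0.004
[ 191.6 -148.2    0.8]
```

Call:
{"op": "drive_tool", "data": {
  "steps": [
    [[28, -21, 0], 0],
    [[28, -21, 0], 0],
    [[28, -21, 0], 0],
    [[28, -21, 0], 0],
    [[28, -21, 0], 0],
    [[28, -21, 0], -6.4],
    [[12, -12, 0], -6.4],
    [[0, -2, 0], -6.3]
  ]
}}

```text
time: 1.43
tool_pos: [0.478, -0.2355, 0.3208]
tcp_rot: [-2.9, -1.203, -0.001]
wrist_force: [-0.6, -0.2, -0.1]
width: 0.002
```

Run:
```python
from h import *
rep();print(goal(W(-.15,.052,.32)))
c=bot.camera_info('wrist');cv2.imwrite('pics/w1.png',bot.read_camera('wrist')[:,:,::-1])
for p in (W(-.1008,.052,.21),W(-.1008,-.052,.21),W(-.082,0,.185)): print(proj(c,p))
cv2.imwrite('pics/s1.png',cv2.resize(bot.read_camera('scene')[140:290,230:430,::-1],(800,600),interpolation=cv2.INTER_CUBIC))
```

```text
t 1.43 tcp sh [-0.1487  0.0388  0.3208] F sh [-0.2 -0.6] -0.1 toolx in sh 90.6 tooly 0.6 tz [-0.     0.002 -1.   ] w 0.002
[13.2 -1.1  0.8]
[[372.1056273 182.6103926]]
[[366.02886868 280.1515799 ]]
[[382.5795558  225.01001557]]
```

View pics/w1.png

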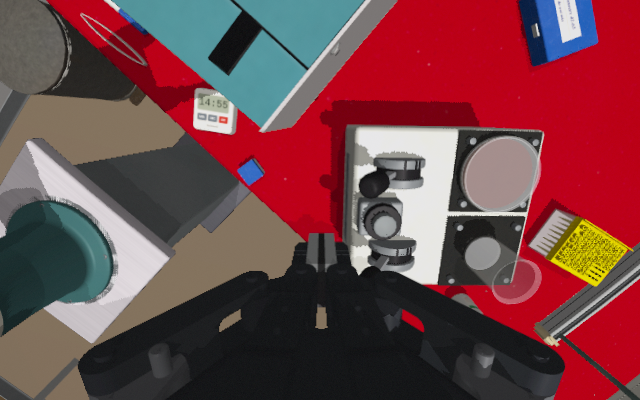

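View pics/s1.png

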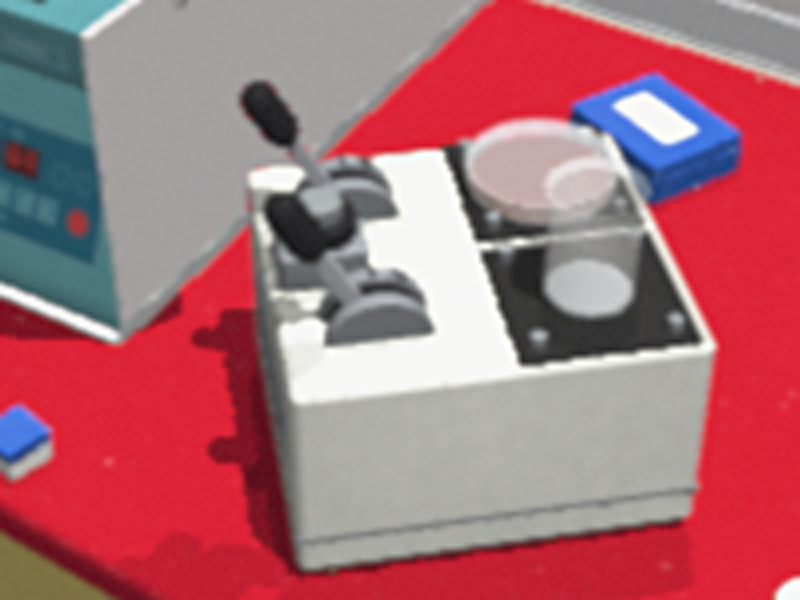

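The wrist view has the left knob at (374,184), where I predicted (372,183). The button top is at (382,226) against a prediction of (382.6,225), so the pose holds. Next I'll go down in front of the left knob.

Call:
{"op": "drive_tool", "data": {
  "steps": [
    [[13, -5, 0], 0.6],
    [[0, 0, 35], 0],
    [[0, 0, 35], 0],
    [[0, 0, 30], 0],
    [[0, 0, 20], 0],
    [[0, 0, 8], 0],
    [[0, 0, 0], 0]
  ]
}}

```text
time: 2.12
tool_pos: [0.4808, -0.2262, 0.1904]
tcp_rot: [-2.912, -1.169, 0.006]
wrist_force: [-0.1, 1.4, 0.9]
width: -0.002
```

Run:
```python
from h import *
rep()
cv2.imwrite('pics/w2.png',bot.read_camera('wrist')[:,:,::-1])
```

```text
t 2.12 tcp sh [-0.1534  0.0474  0.1904] F sh [-1.1  0.9] 0.9 toolx in sh 89.2 tooly -0.8 tz [-0.005  0.002 -1.   ] w -0.002
```

View pics/w2.png

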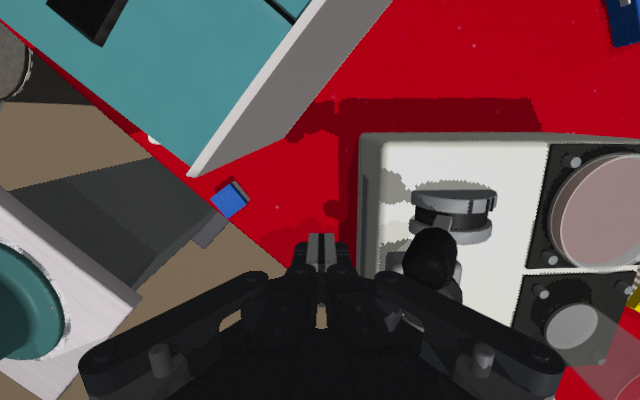

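Call:
{"op": "drive_tool", "data": {
  "steps": [
    [[5, 0, 0], -0.8],
    [[0, 15, 0], 0],
    [[0, 15, 0], 0],
    [[0, 12, 0], 0],
    [[0, 12, 0], 0],
    [[0, 0, 0], 0]
  ]
}}

```text
time: 2.67
tool_pos: [0.5287, -0.264, 0.1985]
tcp_rot: [2.898, 1.192, 0.009]
wrist_force: [0.4, 0.1, 0.8]
width: 0.004
```

Run:
```python
from h import *
rep()
cv2.imwrite('pics/w3.png',bot.read_camera('wrist')[:,:,::-1])
```

```text
t 2.67 tcp sh [-0.0929  0.055   0.1985] F sh [0.2 0.4] 0.8 toolx in sh 90.2 tooly 0.2 tz [ 0.009 -0.005 -1.   ] w 0.004
```

View pics/w3.png

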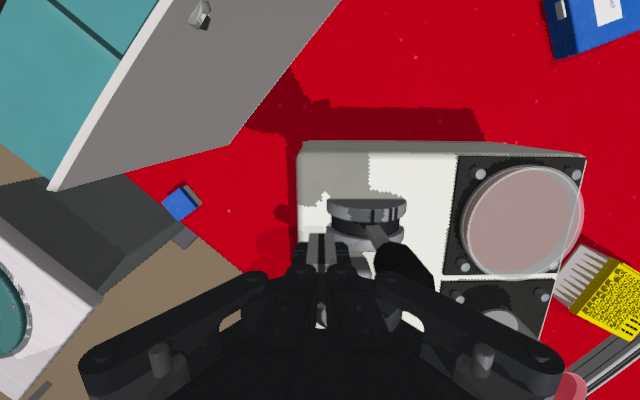

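Run:
```python
from h import *
rep()
c=bot.camera_info('wrist');ct=bot.camera_info('top')
for a in(0,.5,1):
  L=lambda r:W(-.06+r*np.sin(a-.5),.052,.135+r*np.cos(a-.5))
  print(a,*[proj(c,L(r)).round()[0] for r in(.04,.064,.085,.106)],proj(ct,L(.085)).round())
cv2.imwrite('pics/s2.png',cv2.resize(bot.read_camera('scene')[140:290,230:430,::-1],(800,600),interpolation=cv2.INTER_CUBIC))
```

```text
t 2.72 tcp sh [-0.0945  0.0548  0.1972] F sh [0.2 0.4] 0.4 toolx in sh 90.2 tooly 0.2 tz [ 0.006 -0.003 -1.   ] w 0.005
0 [343. 233.] [327. 247.] [309. 262.] [285. 281.] [[284. 212.]]
0.5 [373. 236.] [381. 253.] [391. 272.] [403. 298.] [[296. 195.]]
1 [401. 233.] [430. 246.] [461. 261.] [500. 279.] [[309. 182.]]
```

View pics/s2.png

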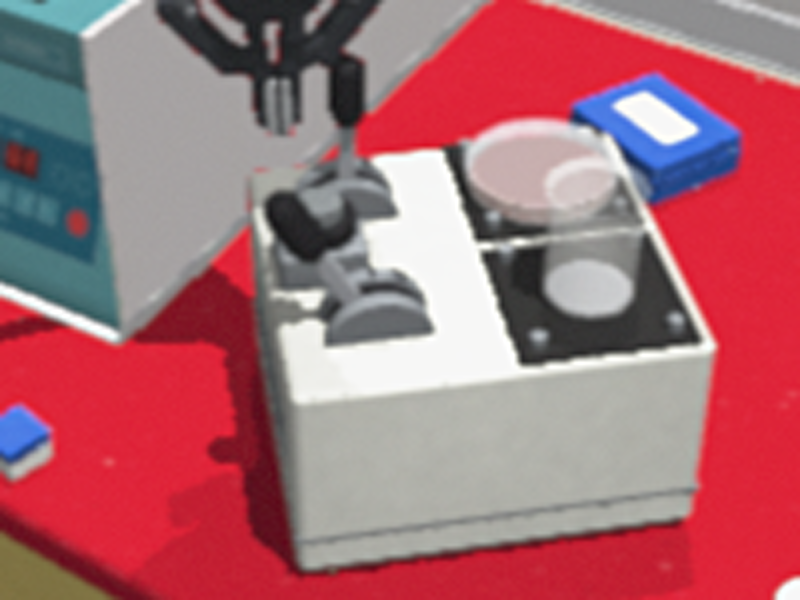

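The lever is upright at the first notch and the finger is clear of it. I'll push on.

Call:
{"op": "drive_tool", "data": {
  "steps": [
    [[-2, 8, 3], 0],
    [[0, 10, 0], 0],
    [[0, 10, 0], 0],
    [[0, 10, 0], 0],
    [[0, 0, 0], 0]
  ]
}}

```text
time: 3.18
tool_pos: [0.5509, -0.2909, 0.1907]
tcp_rot: [2.904, 1.194, 0.001]
wrist_force: [-0.3, 0.2, -0.5]
width: -0.0
```

Run:
```python
from h import *
rep()
cv2.imwrite('pics/s3.png',cv2.resize(bot.read_camera('scene')[140:290,230:430,::-1],(800,600),interpolation=cv2.INTER_CUBIC))
rep()
```

```text
t 3.18 tcp sh [-0.0581  0.052   0.1907] F sh [-0.3 -0.1] -0.5 toolx in sh 90.2 tooly 0.2 tz [ 0.001 -0.001 -1.   ] w -0.0
t 3.23 tcp sh [-0.0594  0.0517  0.19  ] F sh [-0.1  0.3] 0.2 toolx in sh 90.2 tooly 0.2 tz [-0. -0. -1.] w -0.003
```

View pics/s3.png

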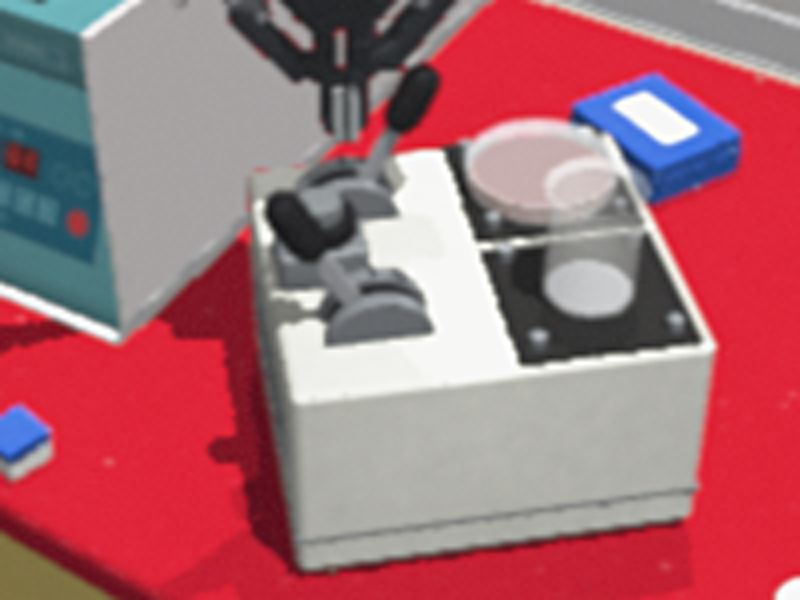

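The lever has snapped to the second stop. I'll retreat, go up, and move over the button.

Call:
{"op": "drive_tool", "data": {
  "steps": [
    [[0, -15, 0], 0],
    [[0, -8, -20], 0],
    [[0, 0, -35], 0],
    [[-17, 0, -5], 0],
    [[-20, 0, 0], 0],
    [[-15, 0, 0], 0],
    [[0, 0, 0], 0]
  ]
}}

```text
time: 3.82
tool_pos: [0.4942, -0.3112, 0.2499]
tcp_rot: [-2.906, -1.192, 0.003]
wrist_force: [-0.4, -0.6, -0.9]
width: 0.001
```

Run:
```python
from h import *
rep()
c=bot.camera_info('wrist');im=bot.read_camera('wrist')[:,:,::-1]
cv2.imwrite('pics/w4.png',im)
im=bot.read_camera('scene')[:,:,::-1]
cv2.imwrite('pics/s4.png',cv2.resize(im[140:290,230:430],(800,600),interpolation=cv2.INTER_CUBIC))
cs=bot.camera_info('scene')
for a in(.5,.75,1): print(a,((proj(cs,[W(-.06+r*np.sin(a-.5),.052,.135+r*np.cos(a-.5)) for r in (.064,.085,.106)])-[230,140]+.4)*4).round())
for z in(.17,.18,.19):print(z,((proj(cs,W(-.082,0,z))[0]-[230,140]+.4)*4).round(),proj(c,W(-.082,0,z)))
print(goal(W(-.082,0,.25)))
```

```text
t 3.82 tcp sh [-0.0834 -0.0027  0.2499] F sh [ 0.2 -0.7] -0.9 toolx in sh 90.1 tooly 0.1 tz [-0.002 -0.    -1.   ] w 0.001
0.5 [[339. 124.]
 [338.  92.]
 [337.  59.]]
0.75 [[367. 124.]
 [376.  92.]
 [385.  60.]]
1 [[393. 129.]
 [410. 100.]
 [428.  70.]]
0.17 [315. 225.] [[322.39241738 201.99295372]]
0.18 [314. 210.] [[322.43700252 205.5504653 ]]
0.19 [313. 195.] [[322.48556938 209.42757034]]
[ 0.6  1.4 -0.4]
```

View pics/s4.png

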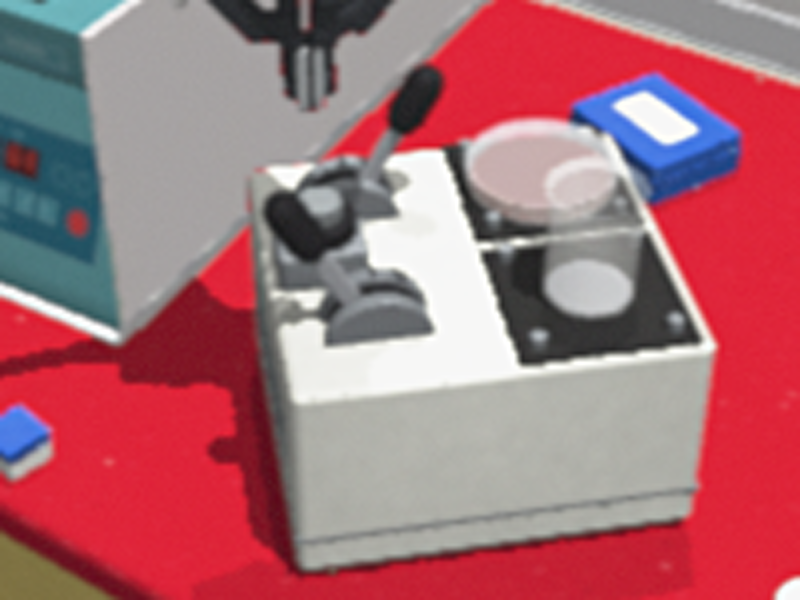

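View pics/w4.png

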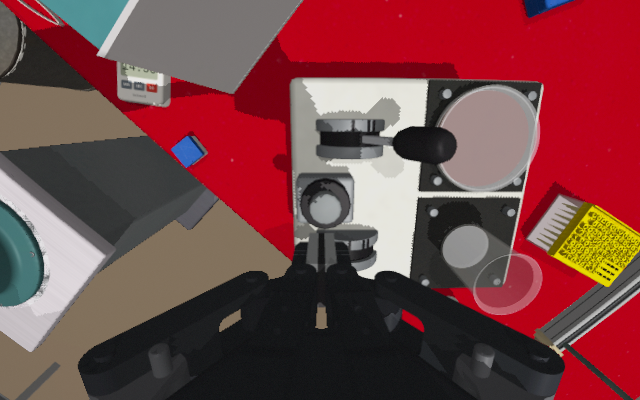

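The scene view has the knob at (413,100), matching the 1.0 rad prediction of (410,100), and the button top is at about z 0.187. I'll go down to just above it.

Call:
{"op": "drive_tool", "data": {
  "steps": [
    [[0.5, 1.5, 20], 0],
    [[0, 0, 20], 0],
    [[0, 0, 10], 0],
    [[0, 0, 3], 0],
    [[0, 0, 0], 0],
    [[0, 0, 0], 0]
  ]
}}

```text
time: 4.42
tool_pos: [0.4985, -0.3105, 0.1977]
tcp_rot: [2.905, 1.196, 0.0]
wrist_force: [0.2, -0.3, 0.4]
width: -0.002
```

Run:
```python
from h import *
rep()
cv2.imwrite('pics/s5.png',cv2.resize(bot.read_camera('scene')[160:240,270:370,::-1],(750,600),interpolation=cv2.INTER_CUBIC))
rep()
```

```text
t 4.42 tcp sh [-0.0809  0.0008  0.1977] F sh [ 0.4 -0.1] 0.4 toolx in sh 90.2 tooly 0.2 tz [ 0. -0. -1.] w -0.002
t 4.47 tcp sh [-0.0805  0.0008  0.1983] F sh [ 1.2 -0.4] -0.2 toolx in sh 90.2 tooly 0.2 tz [ 0.001 -0.001 -1.   ] w -0.0
```

View pics/s5.png

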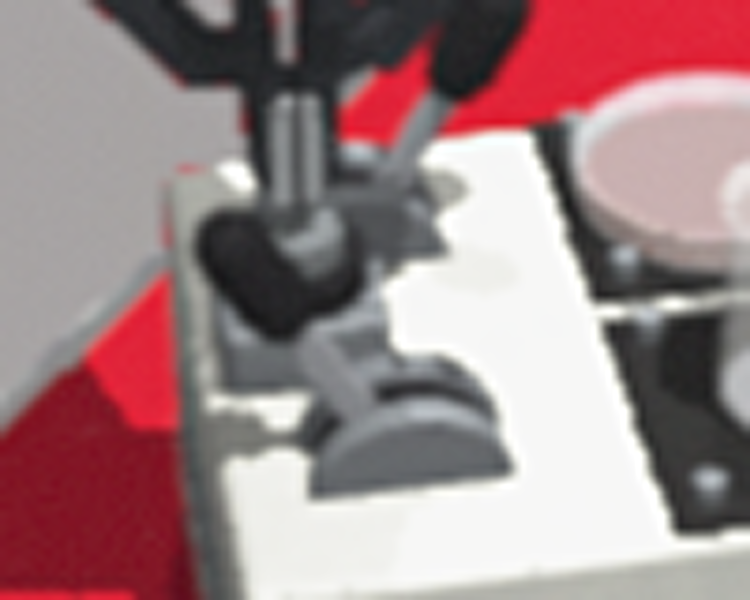

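The fingertips are centred just above the button, so I'll press in small increments.

Call:
{"op": "drive_tool", "data": {
  "steps": [
    [[0, 0, 3], 0],
    [[0, 0, 3], 0],
    [[0, 0, 2], 0],
    [[0, 0, 0], 0],
    [[0, 0, 0], 0]
  ]
}}

```text
time: 4.88
tool_pos: [0.4978, -0.3107, 0.1891]
tcp_rot: [-2.905, -1.195, 0.0]
wrist_force: [-0.3, 1.0, 0.6]
width: -0.002
```

Call:
{"op": "drive_tool", "data": {
  "steps": [
    [[0, 0, 2], 0],
    [[0, 0, 0], 0],
    [[0, 0, 0], 0]
  ]
}}

```text
time: 5.13
tool_pos: [0.498, -0.3107, 0.1872]
tcp_rot: [-2.905, -1.195, 0.0]
wrist_force: [-1.1, 0.2, 0.4]
width: 0.0
```

Call:
{"op": "drive_tool", "data": {
  "steps": [
    [[0, 0, 2], 0],
    [[0, 0, 0], 0],
    [[0, 0, 0], 0]
  ]
}}

```text
time: 5.38
tool_pos: [0.4981, -0.3108, 0.1856]
tcp_rot: [2.905, 1.195, 0.0]
wrist_force: [-0.4, 0.1, 2.2]
width: -0.001
```

Call:
{"op": "drive_tool", "data": {
  "steps": [
    [[0, 0, 2], 0],
    [[0, 0, 0], 0],
    [[0, 0, 0], 0]
  ]
}}

```text
time: 5.63
tool_pos: [0.4982, -0.3109, 0.1836]
tcp_rot: [2.905, 1.195, 0.001]
wrist_force: [-0.5, 0.3, 3.4]
width: 0.003
```

Call:
{"op": "drive_tool", "data": {
  "steps": [
    [[0, 0, 2], 0],
    [[0, 0, 0], 0],
    [[0, 0, 0], 0]
  ]
}}

```text
time: 5.88
tool_pos: [0.4982, -0.3109, 0.1816]
tcp_rot: [2.905, 1.195, 0.0]
wrist_force: [-0.3, -0.5, 4.0]
width: -0.002
```

Contact came at about z 0.1865 and the spring force is rising.

Call:
{"op": "drive_tool", "data": {
  "steps": [
    [[0, 0, 1.5], 0],
    [[0, 0, 0], 0],
    [[0, 0, 0], 0]
  ]
}}

```text
time: 6.13
tool_pos: [0.4982, -0.3109, 0.181]
tcp_rot: [2.905, 1.195, 0.001]
wrist_force: [-2.3, 0.7, 8.1]
width: 0.003
```

Call:
{"op": "drive_tool", "data": {
  "steps": [
    [[0, 0, 1], 0],
    [[0, 0, 0], 0],
    [[0, 0, 0], 0]
  ]
}}

```text
time: 6.38
tool_pos: [0.4983, -0.3109, 0.1809]
tcp_rot: [2.904, 1.195, 0.001]
wrist_force: [-3.1, 2.1, 11.4]
width: -0.005
```

Call:
{"op": "drive_tool", "data": {
  "steps": [
    [[0, 0, 1], 0],
    [[0, 0, 0], 0],
    [[0, 0, 0], 0]
  ]
}}

```text
time: 6.63
tool_pos: [0.4983, -0.311, 0.1808]
tcp_rot: [2.904, 1.195, 0.001]
wrist_force: [-5.5, 3.0, 16.4]
width: 0.002
```

The hard stop is at z 0.181, about 6 mm of travel, with the force well above 5 N, so the button is fully down. I'll release and retreat.

Call:
{"op": "drive_tool", "data": {
  "steps": [
    [[0, 0, -4], 0],
    [[0, 0, -10], 0],
    [[0, 0, -25], 0],
    [[0, 0, -35], 0],
    [[0, 0, -35], 0],
    [[0, -30, 0], 0],
    [[0, -30, 0], 0],
    [[0, 0, 0], 0]
  ]
}}

```text
time: 7.3
tool_pos: [0.4526, -0.265, 0.2865]
tcp_rot: [-2.902, -1.195, 0.003]
wrist_force: [-0.7, 0.1, -1.6]
width: -0.003
```

Run:
```python
from h import *
rep()
cv2.imwrite('pics/s6.png',cv2.resize(bot.read_camera('scene')[140:290,230:430,::-1],(800,600),interpolation=cv2.INTER_CUBIC))
cv2.imwrite('pics/t6.png',bot.read_camera('top')[:,:,::-1])
```

```text
t 7.3 tcp sh [-0.1456  0.      0.2865] F sh [-0.6 -0.4] -1.6 toolx in sh 90.2 tooly 0.2 tz [-0.003  0.003 -1.   ] w -0.003
```

View pics/s6.png

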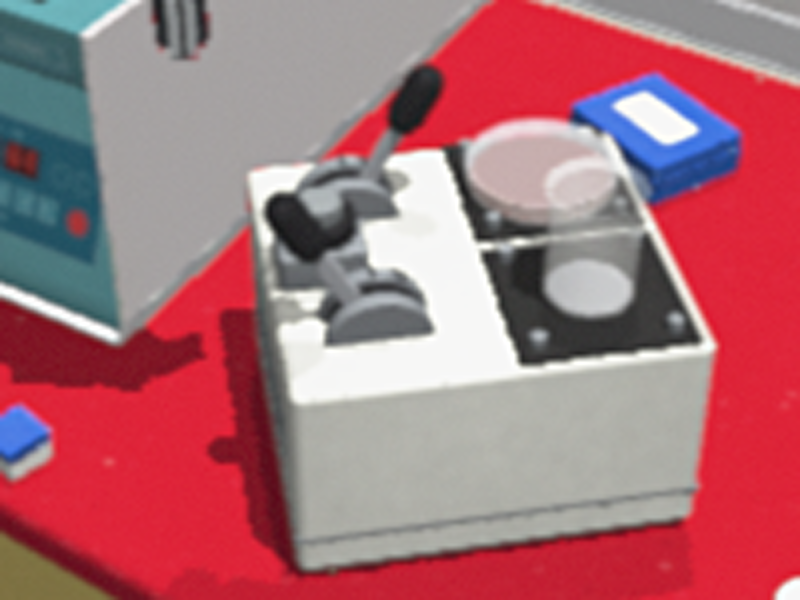

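View pics/t6.png

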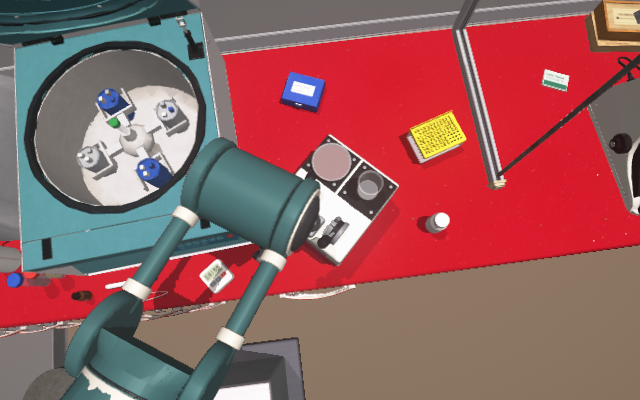

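The left lever is at the second stop with its knob at (413,100). The right lever is still off, and in the top view the dish (331,160), beaker (369,185) and bottle (437,223) haven't moved. The gripper is clear.

Run:
```python
from workcell import bot
print(bot.finish_job())
```

```text
the job is handed in; nothing more can be done
None
```

I pushed the dish's lever (the left one) past its first notch to the second stop, then pressed the start button fully and released it. I handed the job in at about 7.4 s on the robot clock; no verdict was given.

- **Lever:** after the push, its knob was within 3 px of where it should be at 1.0 rad in the enlarged scene view. It still looked the same after the button press. The beaker's lever stayed off.
- **Button:** the finger met it at about z = 0.187 m and hit the hard stop at 0.181 m, about 6 mm of travel. The force reached 16 N, against the 5 N needed. I then backed the gripper off completely.
- **Everything else:** in the final pictures the dish, beaker, bottle and timer look unmoved, and so does the coverslip box, which only the scene view still showed. I judged this by eye.
- **Less certain:** the right knob partly hides the button in the last scene view. That it came back up rests on the button looking the same as before, plus its spring, not on a measurement.

No checks failed. During the first lever push the measured tool height drifted up about 8 mm, so I corrected it before the second push.

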